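Balance the fastener box on the sprung pan

ROBOT

A 6-joint arm with a two-finger parallel gripper is mounted at the origin on the work surface. World frame = base frame: x ahead of the robot, y to its left, z up, the work surface at z = 0. Lengths are in m, angles in rad, forces in N, time in s.
With the tool pointing down it reaches from about 0.25 to 0.725 m from the base axis. Payload 4 kg.
Tool frame: the origin (TCP) lies midway between the tips of the shut fingers; the grasp point (between the pads) lies 19 mm behind it; z points along the fingers, y is the line along which they close (so a half turn about z gives the same grasp; the last joint's range is limited). The gripper opens to 85 mm and grips with 20 to 120 N. Pads are 22 mm wide; open, the fingers measure 114 mm over their backs; the gripper's body (76 mm by 85 mm) begins 54 mm behind the grasp point. The pads swing forward as they close: fully open they stand 13 mm farther back than shut.
Start: joints at [1.208, 0.241, 0.005, 1.335, 0, 1.571], TCP at [0.177, 0.467, 0.206] pointing down, gripper open.
Joint ranges: [-2.72, 2.72], [-1.05, 1.87], [-1.09, 1.28], [-1.99, 2.15], [-1.42, 1.44], [-3.14, 3.14]. Speed limits (rad/s): [2.79, 2.79, 3.14, 3.14, 3.14, 3.14].

INTERFACE

Orientations are given as a unit quaternion [x, y, z, w].
In Python, from workcell import bot gives the robot as it stands.
- The arm moves only by the tool move_arm, never from a script. Its argument "motion" is a list of rows, each an object of numbers: "x", "y", "z": the shift along the tool's x, y, z in cm; "yaw": the turn about the tool's z in degrees. A call has 1 to 20 rows; each row is the pose to reach, as a shift and turn from the pose commanded when the call began, along the tool's axes at that moment; what a row does not reach only later rows make up. A row lasts 1/8 s, in which the tool goes at most 62.5 mm and 10.7 degrees, less where a joint would pass 70% of its speed; a pose out of reach is approached as far as the arm can. A call with a gripper value outside its range is refused whole. "gripper" is the opening, from -1 (shut) to 1 (fully open), set as the call begins (left out, the last holds). The fingers move at their own pace and stop on an object; the grip force is fixed at half the most. Time passes only in rows, so rows that repeat a pose let the fingers close. It gives the time, the measured TCP pose, the force, the opening and the grip force at its end, in the units of the state.
- bot.get_obs(): the state, without advancing time (a new reading comes with each control period).
- bot.camera(name): name is "scene" or "top" or "wrist"; returns the picture (400x640x3 uint8, blue, green, red); there is no depth.
- bot.camera_model(name): a dict with "K" (3x3 intrinsics, pixels), "world_from_camera" (4x4, takes a point from camera to world coordinates). Camera axes: x right, y down, z forward; pixel columns grow to the right and rows downward; lengths in m; the calibration is good to about 2 mm. A picture is of the moment at which its call begins: read the wrist's pose just before it. camera_model takes no time and is no camera call; for the wrist camera it gives the pose at the moment of the call.
- bot.job_done(): hands the job in; it is judged then, once.
Trained networks look in the newest picture that a camera, given by its name, has taken for a name from the list of things; names that differ only in an ending like _2 or _b are one class to them, and where a whole thing is asked for, a point or a joint stands for the part that bears it (a point fixed in the world has none). Each returns a list of dicts, best first, with "score" (0 to 1); they miss things now and then, are a little off and sometimes report something else, mostly with a low value. They report only what shows in the picture. A call takes as long as a camera call. They do not tell look-alikes from the thing itself.
- bot.cut_out(camera, name): "mask" (400x640 bool, what is visible of it) and "centre" ([row, column] in pixels, amid what is visible of it).
The state is a dict: "clock": time; "joint_pos": joint angles; "joint_vel": joint speeds; "tau": joint torques, N m; "eef_pos": TCP position; "tool_rot": TCP orientation; "ft_force": force on the tool from outside, world axes, zero at the start; "ft_torque": the same for the moment, N m; "grip_width": finger opening in m; "grasp_force": force on a finger pad.
Only numpy, scipy, OpenCV 4.12 (cv2) and the standard library are available. Lean on these libraries where they do the work, as an engineer would, in place of code of your own. Each camera call takes 0.05 s, during which the arm holds its last target. There are 200 camera calls.

TASK

Slide the closed blue box of snap fasteners off the grey deck and onto the steel pan of the balance, without tipping it over, and shift it there until the red pointer comes to rest within the green mark, with the box wholly on the pan, square to it and in the middle of its width. The fasteners inside have settled towards one end, so the place where the pan hangs level has to be found by trying. Leave the thread cones, the tin and the screwdriver where they are.

Things in the scene. Friction and masses are not known exactly. Their poses are not given: they have to be found in the camera images.
- box: closed blue plastic box with a grey lid, 100 mm (its x) by 120 mm (its y) by 55 mm high (lid 102 by 122 mm), too wide to grasp, starts on the deck. Origin: centre of its underside, z up. 0.7 to 0.95 kg; its centre of mass lies on its y axis line but up to 32 mm from the middle towards +y or -y, a different amount each time and not visible. It slides on deck and pan with ordinary friction (about 3 to 7 N to push).
- deck (a point): centre of the top face of the fixed grey slide-on deck, 160 by 160 mm, 75 mm above the table. Axes are those of the whole balance: z up, y points from the deck across a 5 mm gap to the pan (the sliding direction), x along the pan's hinge, towards the dial side. The pan's centre is 185 mm along y from this point.
- pan_center (a point): centre of the top face of the flat steel pan, 130 mm (x) by 200 mm (y), 6 mm thick, no rim; tilts and sinks with the pan. x lies along the hinge axis, y is the sliding direction. Empty, it is level and 2 mm below the deck; it sinks about 3 to 4 mm under the box.
- pan (a joint): tilt of the pan in rad about its sprung hinge (20 mm below the pan top, under its centre), 0 = level, stops at -0.13 and +0.13. Positive: the deck end is down and the box's weight lies too far to the deck side; negative: the far end is down. Near level it tilts by about 0.006 to 0.011 rad for each mm that the box's centre of mass is off the hinge line. Pushing the box tilts the pan too, so read it with the box let go and settled (about 0.5 s).
- pointer_tip (a point): top of the red upright pointer, 5 mm wide, fixed to the pan on its +x side, 94 mm from the pan's centre, reaching 60 mm above the pan; its tip moves about 8 mm along y for each 0.1 rad of tilt.
- dial_mark (a point): top of the green mark (10 mm wide, yellow on both sides) on the fixed white dial plate just behind the pointer, 86 mm to the +x side of the pan's centre; the dial is 100 mm wide and its top is 45 mm above the deck. Pan level = pointer in the middle of the green.
- cone_navy: navy thread cone, 72 mm across the foot, 137 mm high, standing on the table; leave alone. Origin: centre of its underside.
- cone_green: green thread cone, same size; leave alone.
- tin: small round tin, 70 mm across, 70 mm high, standing on the table; leave alone.
- driver: screwdriver, 180 mm long, lying on the table; leave alone.
Mind the look-alikes: they are no part of the job. What is shaped like the box but yellow is not meant.

How it is judged:
On the way:
1. the box is wholly on the pan (y of box in the frame of pan_center between -0.039 and 0.039 m and z of box in the frame of pan_center between -0.004 and 0.004 m), for 0.2 s.
At the end, for the whole second after the job is handed in: The box rests flat on the pan, wholly on it (its middle within 39 mm of the pan's middle along the slide), within 12 mm of the middle of the pan's width and square to it within 10 degrees; the pan is at rest and level within 0.04 rad (pointer within about 3 mm of the centre of the green mark) (all of step 1 and value of joint pan between -0.04 and 0.04 rad and x of box in the frame of pan_center between -0.012 and 0.012 m and angle between the y axis of box and the y axis of pan_center, either way round below 0.17 rad and linear speed of box below 0.01 m/s and velocity of joint pan between -0.03 and 0.03 rad/s); the robot touches nothing.
It fails at once if the box is tipped over (more than 25 degrees) (angle between box's own z axis and vertical above 0.44 rad).
It fails at once if a bystander is moved by more than 20 mm (distance of any of cone_navy, cone_green, tin, driver from where it was at the start of the episode above 0.02 m).
It also fails if it takes over 72 s, if anything falls off the work surface, if the arm or the gripper's body presses on something with over 40 N, if the wrist force passes 120 N, or if a joint passes its speed limit or range.

## Working session

There is one attempt and no reset: what is moved stays moved. The work goes in short steps, Python scripts to look and compute and a tool call to move; the robot and the scene stay as the last step left them, time stands still between calls to the robot, and variables do not carry over. Pictures are saved under pics/ and viewed, at most 10 in all, crops included, and the job is handed in when it is done.

Besides the shell and the picture viewer there is one more tool, called in YAML: its name, and indented under it one key for each argument. move_arm: Moves the arm, as the interface text tells. Its arguments: {"type":"object","properties":{"motion":{"type":"array"},"gripper":{"type":"number"}},"required":["motion"]}

```bash
mkdir -p pics; ls
cat > h.py <<'E'
import numpy as np, cv2
from workcell import bot
def ray(cam,u,v,M=None):
    M=M or bot.camera_model(cam);K=np.array(M["K"]);T=np.array(M["world_from_camera"])
    d=T[:3,:3]@np.linalg.solve(K,[u,v,1.]);return T[:3,3],d
def at_z(cam,u,v,z):
    o,d=ray(cam,u,v);return o+d*(z-o[2])/d[2]
def proj(cam,p):
    M=bot.camera_model(cam);K=np.array(M["K"]);T=np.linalg.inv(np.array(M["world_from_camera"]))
    q=K@(T[:3,:3]@np.asarray(p,float)+T[:3,3]);return q[:2]/q[2]
E
python3 - <<'E'
from h import *
o=bot.get_obs();print(o["clock"],o["eef_pos"],o["tool_rot"],o["joint_pos"])
for c in ["top","scene"]:
    im=bot.camera(c);cv2.imwrite(f"pics/{c}0.png",im)
    for n in ["box","deck","pan_center","cone_navy","tin","driver","dial_mark","pointer_tip"]:
        try: print(c,n,[(round(r["score"],2),np.round(r["centre"]).tolist(),int(r["mask"].sum())) for r in bot.cut_out(c,n)][:4])
        except Exception as e: print(c,n,e)
    print(np.round(bot.camera_model(c)["world_from_camera"],3).tolist())
E
```

```text
pics
0.0 [0.17719996 0.46680188 0.20500821] [ 1.80400806e-01  9.83592609e-01 -1.04606097e-03 -1.85030887e-04] [ 1.20800405e+00  2.41420545e-01  3.72147702e-03  1.33522182e+00
 -1.34394109e-05  1.57079213e+00]
top box [(0.94, [257.0, 330.0], 1922)]
top deck [(0.95, [238.0, 276.0], 7347)]
top pan_center [(0.75, [237.0, 265.0], 3494)]
top cone_navy [(0.9, [161.0, 336.0], 573)]
top tin []
top driver [(0.71, [237.0, 451.0], 325)]
top dial_mark [(0.95, [237.0, 272.0], 7093)]
top pointer_tip [(0.73, [236.0, 262.0], 3533)]
[[0.028, -0.984, 0.174, 0.473], [-0.999, -0.033, -0.025, 0.0], [0.03, -0.173, -0.984, 1.198], [0.0, 0.0, 0.0, 1.0]]
scene box [(0.79, [176.0, 239.0], 1261), (0.71, [165.0, 338.0], 1341)]
scene deck [(0.93, [217.0, 352.0], 5685)]
scene pan_center [(0.83, [212.0, 364.0], 2322)]
scene cone_navy [(0.93, [208.0, 257.0], 841)]
scene tin [(0.66, [297.0, 443.0], 864), (0.34, [212.0, 362.0], 2274)]
scene driver [(0.77, [135.0, 260.0], 200)]
scene dial_mark [(0.81, [218.0, 355.0], 5768)]
scene pointer_tip [(0.7, [212.0, 361.0], 2247)]
[[-0.798, 0.445, -0.406, 1.165], [0.603, 0.577, -0.551, 0.689], [-0.011, -0.684, -0.729, 0.992], [0.0, 0.0, 0.0, 1.0]]
```

View pics/top0.png

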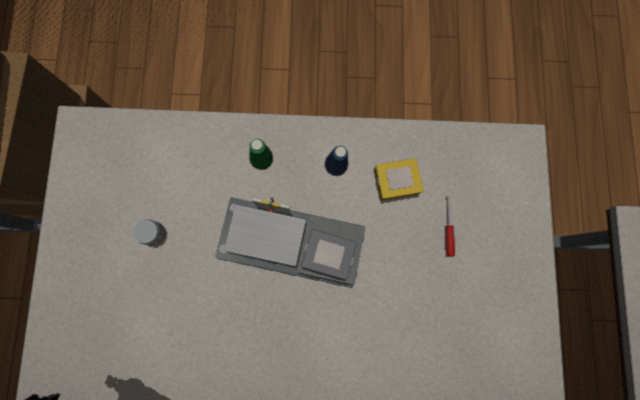

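View pics/scene0.png

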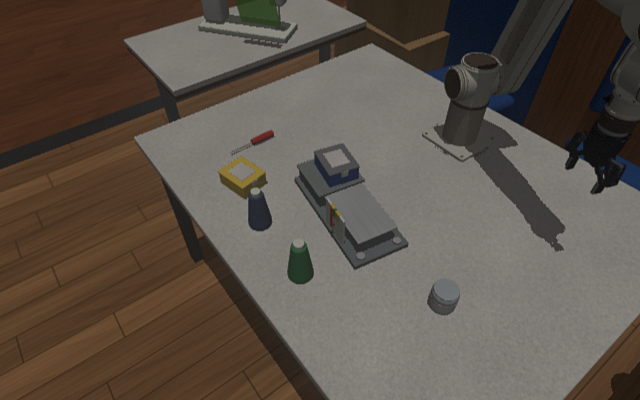

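The blue box is on the deck at top (330,257) and scene (338,165). The yellow look-alike is at top (400,178) and scene (239,176), clear of the balance. The pan lies to the left of the deck (world +y), and the dial is at (271,205) on the +x side. I'll confirm this in one crop and measure the geometry.

Run:
```python
from h import *
im=cv2.imread("pics/top0.png")
cv2.imwrite("pics/crop0.png",cv2.resize(im[190:295,205:375],None,fx=4.6,fy=4.6,interpolation=cv2.INTER_CUBIC))
bot.camera("top")
print(np.array(bot.camera_model("top")["K"])[0])
r=bot.cut_out("top","box")[0]["mask"].astype(np.uint8)
c=max(cv2.findContours(r,0,2)[0],key=cv2.contourArea)
def rect(c,z):
    w=np.array([at_z("top",*p,z)[:2] for p in c.reshape(-1,2).astype(float)])*1000
    R=cv2.minAreaRect(w.astype(np.float32));return np.round(R[0],1),np.round(R[1],1),round(R[2],1)
print("box lid",rect(c,.13))
g=cv2.cvtColor(im,cv2.COLOR_BGR2HSV)
for n in ["deck","pan_center"]:
    m=bot.cut_out("top",n)[0]["mask"].astype(np.uint8)
    c=max(cv2.findContours(m,0,2)[0],key=cv2.contourArea)
    print(n,[ (z,rect(c,z)) for z in (0.02,.073)])
o=bot.get_obs();M=bot.camera_model("wrist");print(np.array(M["K"])[0],np.round(M["world_from_camera"],3).tolist())
```

```text
[409.99234719   0.         311.88905823]
box lid (array([ 727.9, -255.1]), array([104.4, 125.2]), 11.4)
deck [(0.02, (array([568.6,  26.7]), array([405.3, 204.8]), 79.4)), (0.073, (array([564.3,  25.5]), array([387.1, 195.6]), 79.4))]
pan_center [(0.02, (array([579.6, 102.1]), array([212.5, 147.6]), 80.7)), (0.073, (array([574.8,  97.5]), array([202.9, 140.9]), 80.7))]
[283.56197278   0.         319.58774635] [[0.354, 0.903, 0.243, 0.115], [0.935, -0.342, -0.093, 0.491], [-0.001, 0.26, -0.966, 0.374], [0.0, 0.0, 0.0, 1.0]]
```

View pics/crop0.png

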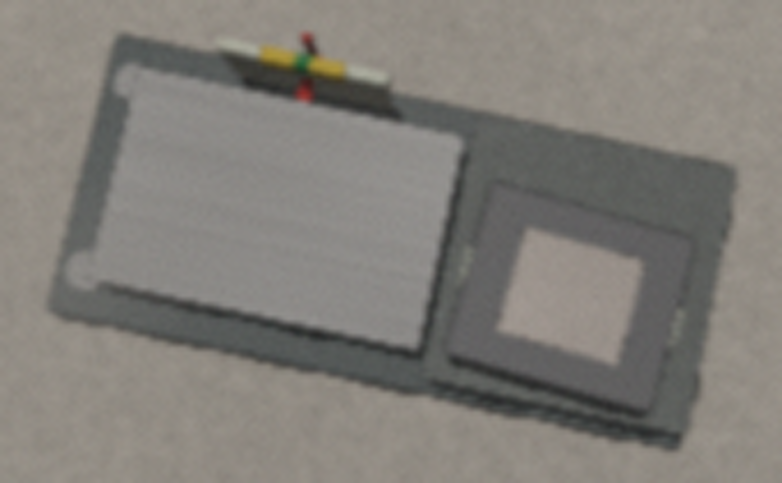

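Crop: the blue-sided box with its grey lid stands on the deck. Its lid corners are at crop (498,182), (692,238), (642,413) and (448,357). It is skewed about 4° to the balance. The pan corners are (130,67), (466,137), (420,352) and (95,283), and the red pointer is centred on the green mark. The network's second answer was the yellow box, so I'm discarding it and using the corners.

Run:
```python
from h import *
def cp(P,z): return np.array([at_z("top",205+(x+.5)/4.6-.5,190+(y+.5)/4.6-.5,z)[:2] for x,y in P])*1000
L=cp([(498,182),(692,238),(642,413),(448,357)],.13)
P=cp([(130,67),(466,137),(420,352),(95,283)],.073)
for n,Q in (("lid",L),("pan",P)):
    s=[np.linalg.norm(Q[i]-Q[(i+1)%4]) for i in range(4)]
    d=(Q[0]-Q[1])/s[0]+(Q[3]-Q[2])/s[2]
    print(n,Q.mean(0).round(1),np.round(s,1),"y-dir deg",np.degrees(np.arctan2(d[1],d[0])).round(2)); 
    if n=="pan": yd=d/np.linalg.norm(d)
    c=Q.mean(0) if n=="pan" else None
    if n=="lid": lc=Q.mean(0)
xd=np.array([yd[1],-yd[0]])
g=cp([(303,62)],.12)[0]
print("mark in pan frame (x86 y0)",(g-c)@xd,(g-c)@yd); print("box in pan frame (y~-185)",(lc-c)@xd,(lc-c)@yd)
print("deck",c-185*yd, "yd",yd,"xd",xd)
o=bot.get_obs(); print(o["clock"])
```

```text
lid [519.7 -73.9] [114.4 101.8 112.5 102. ] y-dir deg 75.69
pan [569.   97.2] [206.3 130.2 195.7 130. ] y-dir deg 79.89
mark in pan frame (x86 y0) 82.3682368036253 -0.026896335316491996
box in pan frame (y~-185) -18.546616579837462 -177.15548020590987
deck [536.55321349 -84.88796687] yd [0.17545923 0.9844867 ] xd [ 0.9844867  -0.17545923]
1.1
```

move_arm:
  motion:
    - {"x": -3.8,"y": -2.8,"yaw": 5.7}
    - {"x": -7.6,"y": -5.6,"yaw": 11.3}
    - {"x": -11.4,"y": -8.3,"yaw": 17}
    - {"x": -15.2,"y": -11.1,"yaw": 22.7}
    - {"x": -19,"y": -13.9,"yaw": 28.3}
    - {"x": -22.8,"y": -16.7,"yaw": 34}
    - {"x": -26.6,"y": -19.5,"yaw": 39.7}
    - {"x": -30.4,"y": -22.2,"yaw": 45.3}
    - {"x": -34.2,"y": -25,"yaw": 51}
    - {"x": -38,"y": -27.8,"yaw": 56.7}
    - {"x": -41.8,"y": -30.6,"yaw": 62.3}
    - {"x": -45.6,"y": -33.4,"yaw": 68}
    - {"x": -49.4,"y": -36.1,"yaw": 73.7}
    - {"x": -53.2,"y": -38.9,"yaw": 79.3}
    - {"x": -53.2,"y": -38.9,"yaw": 79.3}
    - {"x": -53.2,"y": -38.9,"yaw": 79.3}
  gripper: 0.2

```text
invalid input at $.motion[0]: expected keys x, y, z, yaw
```

Run:
```python
from h import *
import pickle
o=bot.get_obs();M=bot.camera_model("wrist");im=bot.camera("wrist");cv2.imwrite("pics/w1.png",im);pickle.dump(M,open("w1.pkl","wb"))
print(o["clock"],o["eef_pos"],o["tool_rot"],o["grip_width"],o["joint_pos"])
```

```text
1.1 [0.17743524 0.46745052 0.20589391] [ 1.80417827e-01  9.83590061e-01 -1.47770780e-05 -1.15278829e-05] 0.08555195082148587 [1.20800428e+00 2.40618508e-01 4.99136187e-03 1.33520241e+00
 1.73463361e-05 1.57082674e+00]
```

View pics/w1.png

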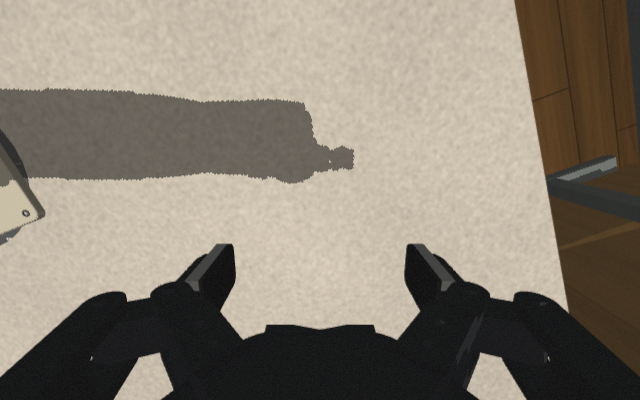

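The call was refused because every row needs all four keys, so this picture only shows the start pose. I'll send it again.

move_arm:
  motion:
    - {"x": -3.9,"y": -3.3,"z": 0,"yaw": 5.7}
    - {"x": -7.8,"y": -6.7,"z": 0,"yaw": 11.3}
    - {"x": -11.7,"y": -10,"z": 0,"yaw": 17}
    - {"x": -15.6,"y": -13.4,"z": 0,"yaw": 22.7}
    - {"x": -19.5,"y": -16.7,"z": 0,"yaw": 28.3}
    - {"x": -23.4,"y": -20,"z": 0,"yaw": 34}
    - {"x": -27.3,"y": -23.4,"z": 0,"yaw": 39.7}
    - {"x": -31.2,"y": -26.7,"z": 0,"yaw": 45.3}
    - {"x": -35.1,"y": -30,"z": 0,"yaw": 51}
    - {"x": -39,"y": -33.4,"z": 0,"yaw": 56.7}
    - {"x": -42.9,"y": -36.7,"z": 0,"yaw": 62.3}
    - {"x": -46.8,"y": -40.1,"z": 0,"yaw": 68}
    - {"x": -50.7,"y": -43.4,"z": 0,"yaw": 73.7}
    - {"x": -54.7,"y": -46.8,"z": 0,"yaw": 79.3}
    - {"x": -54.7,"y": -46.8,"z": 0,"yaw": 79.3}
    - {"x": -54.7,"y": -46.8,"z": 0,"yaw": 79.3}
  gripper: 0.2

```text
clock: 3.15
eef_pos: [0.5222, -0.164, 0.2055]
tool_rot: [0.767, 0.642, -0.0, -0.001]
ft_force: [-0.0, -0.4, -0.6]
grip_width: 0.051
grasp_force: 0.0
```

Run:
```python
from h import *
import pickle
o=bot.get_obs();M=bot.camera_model("wrist");im=bot.camera("wrist");cv2.imwrite("pics/w2.png",im);pickle.dump(M,open("w2.pkl","wb"))
print(o["clock"],o["eef_pos"],o["tool_rot"],o["grip_width"],o["joint_pos"])
```

```text
3.15 [ 0.5222329  -0.16399635  0.20547004] [ 7.66526588e-01  6.42212164e-01 -2.31969501e-04 -6.87287070e-04] 0.05097828355996147 [-3.04487466e-01  3.36567081e-01  1.34919200e-01  1.37055643e+00
  3.49664167e-04  1.44234301e+00]
```

View pics/w2.png

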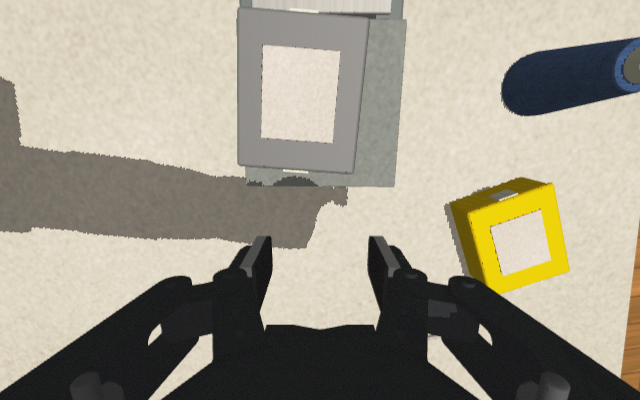

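The wrist view shows the grey box lid with corners (238,8), (368,17), (356,173) and (239,165). The deck's near edge runs from (247,186) to (394,186), and its dial-side edge goes up to (405,20). The box sits left of centre (-x). The yellow box at (520,240) is clear.

Run:
```python
from h import *
import pickle
M=pickle.load(open("w2.pkl","rb"))
def az(u,v,z):
    o,d=ray("wrist",u,v,M);return (o+d*(z-o[2])/d[2])[:2]*1000
L=np.array([az(*p,.13) for p in [(238,8),(368,17),(356,173),(239,165)]])
s=[np.linalg.norm(L[i]-L[(i+1)%4]) for i in range(4)]
d=(L[0]-L[3])+(L[1]-L[2]);print("lid",L.mean(0).round(1),np.round(s,1),np.degrees(np.arctan2(d[1],d[0])))
A,B,C=[az(*p,.075) for p in [(247,186),(394,186),(405,20)]]
print("deck near corners",A.round(1),B.round(1),"w",np.linalg.norm(A-B),"edge dir",np.degrees(np.arctan2(*(C-B)[::-1])),"x dir+90",90+np.degrees(np.arctan2(*(B-A)[::-1])))
a=np.radians(79.9);yd=np.array([np.cos(a),np.sin(a)]);xd=np.array([yd[1],-yd[0]])
D=(A+B)/2+80*yd;print("deck centre",D,"(from top 536.6,-84.9)")
for D in (D,np.array([536.6,-84.9])): print("box in deck frame",(L.mean(0)-D)@xd,(L.mean(0)-D)@yd)
for k in L: print(((k-D)@xd).round(1),((k-D)@yd).round(1))
m=bot.camera_model("top");im=bot.camera("top");cv2.imwrite("pics/top1.png",im)
```

```text
lid [521.4 -74.9] [ 98.  119.1 101.  118.3] 76.80550748819986
deck near corners [ 444.9 -148.7] [ 600.4 -176.2] w 157.84273453015004 edge dir 80.15871391690992 x dir+90 79.98524423711129
deck centre [536.6814423  -83.66620319] (from top 536.6,-84.9)
box in deck frame -16.547671363694104 5.928687741931433
box in deck frame -16.683858068362692 7.157646890265574
-62.4 69.4
35.4 63.5
30.5 -55.5
-70.3 -48.7
```

The wrist and top measurements agree. In the deck frame the box is at x ≈ -16.6 mm, y ≈ +6.5 mm, with about 3° of skew. I'll go down behind it and square it with a two-finger push, keeping the tips low. Then I'll push diagonally to centre it on the way to the pan.

move_arm:
  motion:
    - {"x": 0,"y": -1.7,"z": 4,"yaw": 0}
    - {"x": 0,"y": -1.7,"z": 8,"yaw": 0}
    - {"x": 0,"y": -1.7,"z": 11,"yaw": 0}
    - {"x": 0,"y": -1.7,"z": 12.4,"yaw": 0}
    - {"x": 0.6,"y": -1.7,"z": 12.4,"yaw": 0}
    - {"x": 1.2,"y": -1.7,"z": 12.4,"yaw": 0}
    - {"x": 1.6,"y": -1.7,"z": 12.4,"yaw": 0}
    - {"x": 2,"y": -1.7,"z": 12.4,"yaw": 0}
    - {"x": 2.4,"y": -1.7,"z": 12.4,"yaw": 0}
    - {"x": 2.8,"y": -1.7,"z": 12.4,"yaw": 0}
    - {"x": 3.2,"y": -1.7,"z": 12.4,"yaw": 0}
    - {"x": 3.2,"y": -1.7,"z": 12.4,"yaw": 0}
  gripper: 0.2

```text
clock: 4.75
eef_pos: [0.5131, -0.1312, 0.0834]
tool_rot: [0.767, 0.642, 0.0, 0.002]
ft_force: [0.7, -5.2, 2.0]
grip_width: 0.051
grasp_force: 2.4
```

Run:
```python
from h import *
import pickle
o=bot.get_obs();M=bot.camera_model("wrist");im=bot.camera("wrist");cv2.imwrite("pics/w3.png",im);pickle.dump(M,open("w3.pkl","wb"))
print(o["clock"],o["eef_pos"],o["ft_force"],o["grip_width"])
```

```text
4.75 [ 0.51306255 -0.13121665  0.08342162] [ 0.69095519 -5.22041698  1.96734029] 0.050996146468824936
```

View pics/w3.png

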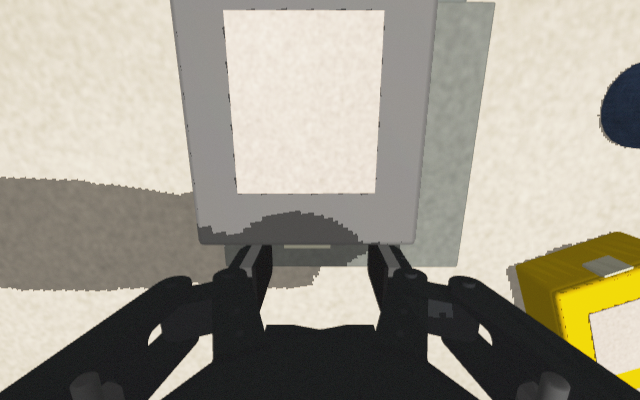

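The box is now square to the fingers: its rear lid edge is level, from (198,244) to (414,244). It sits about 6 mm to the -x side of the finger centre, so it needs roughly +21 mm in x. Now a diagonal push towards the pan.

move_arm:
  motion:
    - {"x": 0.6,"y": 0.1,"z": 0,"yaw": 0}
    - {"x": 1.2,"y": 0.2,"z": 0,"yaw": 0}
    - {"x": 1.8,"y": 0.3,"z": 0,"yaw": 0}
    - {"x": 2.4,"y": 0.4,"z": 0,"yaw": 0}
    - {"x": 3,"y": 0.5,"z": 0,"yaw": 0}
    - {"x": 3.6,"y": 0.6,"z": 0,"yaw": 0}
    - {"x": 4.2,"y": 0.7,"z": 0,"yaw": 0}
    - {"x": 4.8,"y": 0.8,"z": 0,"yaw": 0}
    - {"x": 5.4,"y": 0.9,"z": 0,"yaw": 0}
    - {"x": 6,"y": 1,"z": 0,"yaw": 0}
    - {"x": 6.4,"y": 1.1,"z": 0,"yaw": 0}
    - {"x": 6.8,"y": 1.2,"z": 0,"yaw": 0}

```text
clock: 6.3
eef_pos: [0.5352, -0.0673, 0.0835]
tool_rot: [0.767, 0.642, -0.001, 0.002]
ft_force: [-4.1, -8.0, 5.9]
grip_width: 0.0512
grasp_force: 4.4
```

Run:
```python
from h import *
import pickle
o=bot.get_obs();M=bot.camera_model("wrist");im=bot.camera("wrist");t=bot.camera("top");s=bot.camera("scene")
print(o["clock"],o["eef_pos"],o["ft_force"],o["grip_width"])
a=cv2.resize(im,(480,300));b=cv2.resize(s[120:280,240:440],(375,300),interpolation=cv2.INTER_CUBIC)[:,:320];c=cv2.resize(t[185:295,205:375],(464,300),interpolation=cv2.INTER_CUBIC)
cv2.imwrite("pics/m4.png",np.vstack([np.hstack([a,b]),np.hstack([c,np.zeros((300,336,3),np.uint8)])]))
```

```text
6.3 [ 0.53518294 -0.06727015  0.08351636] [-4.07895494 -7.96461714  5.89596571] 0.051195359238090044
```

View pics/m4.png

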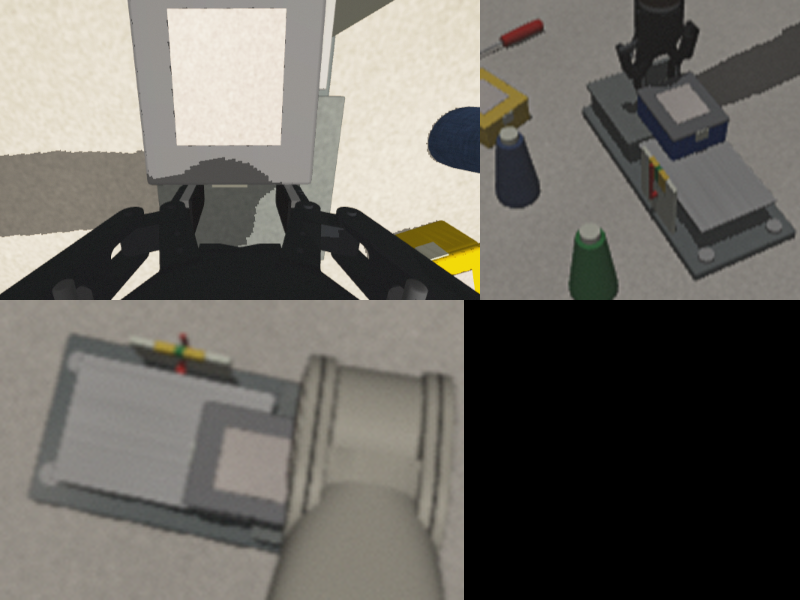

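The push is sticking well: the box is square, half over the gap, and its front is on the pan. About 61 mm of travel and +10 mm in x remain to the first trial place.

move_arm:
  motion:
    - {"x": 0.6,"y": 0.1,"z": 0,"yaw": 0}
    - {"x": 1.2,"y": 0.2,"z": 0,"yaw": 0}
    - {"x": 1.8,"y": 0.3,"z": 0,"yaw": 0}
    - {"x": 2.4,"y": 0.4,"z": 0,"yaw": 0}
    - {"x": 3,"y": 0.5,"z": 0,"yaw": 0}
    - {"x": 3.6,"y": 0.6,"z": 0,"yaw": 0}
    - {"x": 4.2,"y": 0.7,"z": 0,"yaw": 0}
    - {"x": 4.8,"y": 0.8,"z": 0,"yaw": 0}
    - {"x": 5.4,"y": 0.9,"z": 0,"yaw": 0}
    - {"x": 6,"y": 1,"z": 0,"yaw": 0}
    - {"x": 6.2,"y": 1,"z": 0,"yaw": 0}
    - {"x": 5.2,"y": 1,"z": 0,"yaw": 0}
    - {"x": 4.5,"y": 1,"z": 0,"yaw": 0}
    - {"x": 4.5,"y": 1,"z": 0,"yaw": 0}
    - {"x": 4.5,"y": 1,"z": 0,"yaw": 0}
    - {"x": 4.5,"y": 1,"z": 0,"yaw": 0}

```text
clock: 8.45
eef_pos: [0.5532, -0.0221, 0.082]
tool_rot: [0.766, 0.642, 0.0, -0.0]
ft_force: [0.4, -0.2, 0.0]
grip_width: 0.0514
grasp_force: 0.0
```

```bash
cat >> h.py <<'E'
import pickle
def snap(n):
    o=bot.get_obs();M=bot.camera_model("wrist");im=bot.camera("wrist");t=bot.camera("top");s=bot.camera("scene")
    pickle.dump(M,open(f"{n}.pkl","wb"))
    for k,v in (("w",im),("t",t),("s",s)): cv2.imwrite(f"pics/{n}_{k}.png",v)
    print(o["clock"],o["eef_pos"],o["ft_force"],o["grip_width"])
    a=cv2.resize(im,(480,300));b=cv2.resize(s[175:255,315:400],(319,300),interpolation=cv2.INTER_CUBIC);c=cv2.resize(t[185:295,205:375],(464,300),interpolation=cv2.INTER_CUBIC)
    d=cv2.resize(t[192:222,255:290],(336,300),interpolation=cv2.INTER_CUBIC)
    cv2.imwrite(f"pics/{n}.png",np.vstack([np.hstack([a,b,np.zeros((300,1,3),np.uint8)]),np.hstack([c,d])]))
E
python3 -c "
from h import *
snap('m5')"
```

```text
8.45 [ 0.55320924 -0.02212664  0.08204801] [ 0.38288857 -0.20261145  0.04494565] 0.05136735731473072
```

View pics/m5.png

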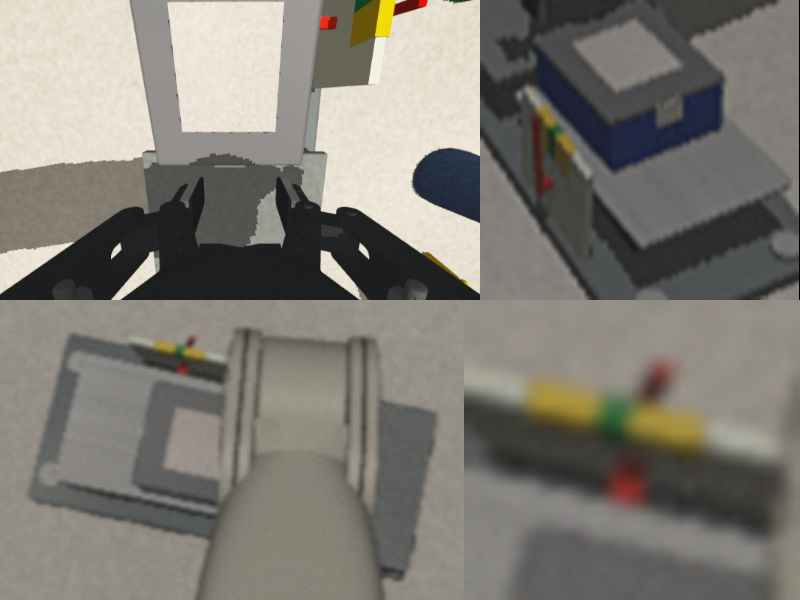

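The box is now fully on the pan and square. The pan is deck-end down: the red tip leans to the deck side of the green mark. From here I'll measure the tilt numerically, comparing the tip with the mark in the top image against the level first picture.

```bash
cat >> h.py <<'E'
a_=np.radians(80);YD=np.array([np.cos(a_),np.sin(a_),0]);XD=np.array([np.sin(a_),-np.cos(a_),0]);PC=np.array([.5366,-.0843,.073])+.185*YD
def segs(im):
    w=im[188:225,250:295];h=cv2.cvtColor(w,cv2.COLOR_BGR2HSV).astype(int)
    red=((h[...,0]<8)|(h[...,0]>172))&(h[...,1]>110)&(h[...,2]>50)
    gr=(abs(h[...,0]-70)<25)&(h[...,1]>90)&(h[...,2]>35)
    g=np.argwhere(gr).mean(0)[::-1]+[250,188]
    r=np.argwhere(red)[:,::-1]+[250,188]
    up=r[r[:,1]<=g[1]-1]
    wt=None
    return g,up.mean(0) if len(up) else None,len(up),r.mean(0),len(r)
def tilt(im):
    """displacement of tip along image y-direction relative to green, vs level picture -> rad"""
    u=proj("top",PC+.09*XD+.055*[0,0,1]+.01*YD if 0 else PC+.09*XD+np.array([0,0,.053])+.05*YD)-proj("top",PC+.09*XD+np.array([0,0,.053])-.05*YD)
    s=.1/np.linalg.norm(u);u=u/np.linalg.norm(u)
    out=[]
    for i in (cv2.imread("pics/top0.png"),im):
        g,t,n,ra,nr=segs(i);out.append(((t-g)@u*s,(ra-g)@u*s,n,nr))
    d=out[0][0]-out[1][0]
    return d/.073, out
E
python3 - <<'E'
from h import *
print(tilt(cv2.imread("pics/m5_t.png")))
print(segs(cv2.imread("pics/top0.png")),segs(cv2.imread("pics/m5_t.png")))
M=pickle.load(open("m5.pkl","rb"))
for z in (.113,.12):
  for p in [(213,219),(403,219)]:
    o,d=ray("wrist",*p,M);q=o+d*(z-o[2])/d[2]-PC;print(z,(q@XD*1000).round(1),(q@YD*1000).round(1))
# pointer seen in wrist?
im=cv2.imread("pics/m5_w.png");h=cv2.cvtColor(im,cv2.COLOR_BGR2HSV).astype(int)
red=((h[...,0]<6)|(h[...,0]>174))&(h[...,1]>150)&(h[...,2]>80)
n,l,st,c=cv2.connectedComponentsWithStats(red.astype(np.uint8));print([(s.tolist(),k.round(1).tolist()) for s,k in zip(st[1:],c[1:]) if s[4]>30])
E
```

```text
(np.float64(0.14944590900994575), [(np.float64(0.0008973433097218237), np.float64(-0.004598868184641958), 1, 16), (np.float64(-0.010012208048004217), np.float64(-0.007105937965018763), 1, 14)])
(array([270.125, 203.875]), array([271., 198.]), 1, array([270.9375, 208.5   ]), 16) (array([270.125, 203.875]), array([275., 199.]), 1, array([271.78571429, 209.07142857]), 14)
0.113 -49.2 -101.9
0.113 47.4 -101.9
0.12 -46.4 -99.5
0.12 45.2 -99.6
[([525, 0, 45, 20, 538], [545.5, 7.5]), ([426, 22, 24, 17, 363], [437.2, 30.2])]
```

The tilt reads about 0.13 or more, so the pan is at its stop, and box x is about -1 mm. I'll improve the sub-pixel tilt measure and advance 10 mm.

move_arm:
  motion:
    - {"x": 1.0,"y": 0,"z": 0,"yaw": 0}
    - {"x": 1.7,"y": 0,"z": 0,"yaw": 0}
    - {"x": 2.0,"y": 0,"z": 0,"yaw": 0}
    - {"x": 2.4,"y": 0,"z": 0,"yaw": 0}
    - {"x": 2.7,"y": 0,"z": 0,"yaw": 0}
    - {"x": 2.0,"y": 0,"z": 0,"yaw": 0}
    - {"x": 1.2,"y": 0,"z": 0,"yaw": 0}
    - {"x": 1.2,"y": 0,"z": 0,"yaw": 0}
    - {"x": 1.2,"y": 0,"z": 0,"yaw": 0}
    - {"x": 1.2,"y": 0,"z": 0,"yaw": 0}
    - {"x": 1.2,"y": 0,"z": 0,"yaw": 0}

```text
clock: 9.98
eef_pos: [0.5551, -0.0104, 0.0818]
tool_rot: [0.766, 0.642, -0.0, -0.0]
ft_force: [0.1, -0.4, 0.1]
grip_width: 0.0512
grasp_force: 0.1
```

```bash
cat >> h.py <<'E'
def tip(im):
    w=im.astype(float);r=np.clip(w[...,2]-np.maximum(w[...,0],w[...,1])-12,0,None)
    g=np.clip(w[...,1]-np.maximum(w[...,0],w[...,2])-5,0,None)
    def c(m,r0,r1,c0,c1):
        s=m[r0:r1,c0:c1];y,x=np.mgrid[r0:r1,c0:c1];t=s.sum();return (np.array([(x*s).sum(),(y*s).sum()])/max(t,1e-9)),t
    R=c(r,193,202,260,284);G=c(g,199,208,262,282);return R,G
def tilt2(im):
    b=PC+.092*XD+np.array([0,0,.053]);u=proj("top",b+.05*YD)-proj("top",b-.05*YD);s=.1/np.linalg.norm(u);u/=np.linalg.norm(u)
    (r0,a),(g0,_)=tip(cv2.imread("pics/top0.png"));(r1,c),(g1,_)=tip(im)
    return round(float(-((r1-g1)-(r0-g0))@u*s/.073),4),round(float(-(r1-r0)@u*s/.073),4),a,c
E
python3 - <<'E'
from h import *
snap("m6")
for n in ("m5_t","top1","m6_t"): print(n,tilt2(cv2.imread(f"pics/{n}.png")))
im=cv2.imread("pics/m6_w.png");M=pickle.load(open("m6.pkl","rb"))
g=cv2.cvtColor(im,cv2.COLOR_BGR2GRAY)
for u in (240,330,390): print(u,g[150:262:4,u].tolist())
E
```

```text
9.975 [ 0.55506523 -0.01040006  0.08181016] [ 0.05681433 -0.39361147  0.06573002] 0.051177902089882515
m5_t (0.1023, 0.1018, np.float64(285.0), np.float64(259.0))
top1 (0.0012, 0.002, np.float64(285.0), np.float64(288.0))
m6_t (0.1055, 0.1041, np.float64(285.0), np.float64(263.0))
240 [230, 227, 177, 122, 143, 147, 145, 145, 146, 145, 145, 145, 144, 145, 144, 144, 144, 145, 147, 116, 79, 79, 78, 79, 83, 31, 32, 28]
330 [228, 231, 228, 230, 227, 227, 230, 224, 231, 228, 227, 226, 229, 147, 144, 147, 78, 78, 77, 78, 77, 77, 77, 81, 82, 79, 83, 82]
390 [150, 150, 150, 151, 149, 148, 148, 148, 149, 147, 147, 147, 145, 145, 147, 147, 145, 145, 144, 146, 145, 143, 144, 78, 36, 85, 83, 84]
```

The pan is still at the stop: the reading of about 0.104 hasn't changed, so that value stands for 0.13. I'll advance another 8 mm.

move_arm:
  motion:
    - {"x": 0.8,"y": 0,"z": 0,"yaw": 0}
    - {"x": 1.4,"y": 0,"z": 0,"yaw": 0}
    - {"x": 1.7,"y": 0,"z": 0,"yaw": 0}
    - {"x": 2.0,"y": 0,"z": 0,"yaw": 0}
    - {"x": 2.3,"y": 0,"z": 0,"yaw": 0}
    - {"x": 1.6,"y": 0,"z": 0,"yaw": 0}
    - {"x": 0.8,"y": 0,"z": 0,"yaw": 0}
    - {"x": 0.8,"y": 0,"z": 0,"yaw": 0}
    - {"x": 0.8,"y": 0,"z": 0,"yaw": 0}
    - {"x": 0.8,"y": 0,"z": 0,"yaw": 0}
    - {"x": 0.8,"y": 0,"z": 0,"yaw": 0}

```text
clock: 11.5
eef_pos: [0.5565, -0.0029, 0.0818]
tool_rot: [0.767, 0.642, -0.0, 0.0]
ft_force: [-1.1, -1.1, 1.9]
grip_width: 0.0517
grasp_force: 1.1
```

Run:
```python
from h import *
snap("m7")
print(tilt2(cv2.imread(f"pics/m7_t.png")))
```

```text
11.5 [ 0.5564547  -0.00285687  0.08181558] [-1.07087484 -1.10627141  1.92587013] 0.0516599906427481
(0.0957, 0.0952, np.float64(285.0), np.float64(248.0))
```

move_arm:
  motion:
    - {"x": 0.8,"y": 0,"z": 0,"yaw": 0}
    - {"x": 1.4,"y": 0,"z": 0,"yaw": 0}
    - {"x": 1.7,"y": 0,"z": 0,"yaw": 0}
    - {"x": 2.0,"y": 0,"z": 0,"yaw": 0}
    - {"x": 1.3,"y": 0,"z": 0,"yaw": 0}
    - {"x": 0,"y": 0,"z": 0,"yaw": 0}
    - {"x": -0.8,"y": 0,"z": 0,"yaw": 0}
    - {"x": -0.8,"y": 0,"z": 0,"yaw": 0}
    - {"x": -0.8,"y": 0,"z": 0,"yaw": 0}
    - {"x": -0.8,"y": 0,"z": 0,"yaw": 0}
    - {"x": -0.8,"y": 0,"z": 0,"yaw": 0}

```text
clock: 13.02
eef_pos: [0.5551, -0.0103, 0.0818]
tool_rot: [0.766, 0.642, -0.0, -0.0]
ft_force: [-0.3, -0.2, 0.8]
grip_width: 0.0511
grasp_force: 0.2
```

Run:
```python
from h import *
snap("m8")
print(tilt2(cv2.imread(f"pics/m8_t.png")))
```

```text
13.025 [ 0.55506456 -0.01030569  0.08176213] [-0.28684313 -0.23127576  0.84496091] 0.05105400275123592
(0.0997, 0.098, np.float64(285.0), np.float64(263.0))
```

View pics/m8.png

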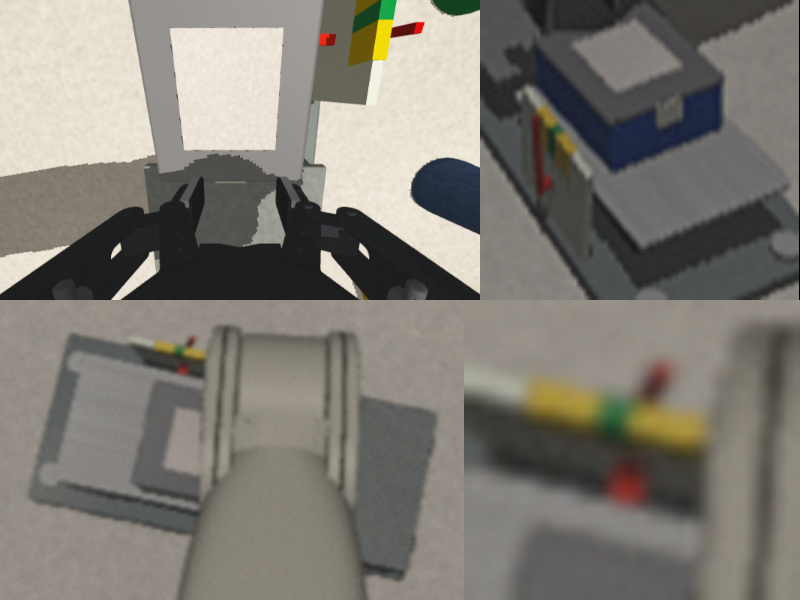

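The last two pushes only rocked the sprung pan. The box shows at the same place on the pan as before and springs back, because the push acts high above the hinge. I'll push farther and measure while still pressing.

move_arm:
  motion:
    - {"x": 1,"y": 0,"z": 0,"yaw": 0}
    - {"x": 1.8,"y": 0,"z": 0,"yaw": 0}
    - {"x": 2.4,"y": 0,"z": 0,"yaw": 0}
    - {"x": 2.8,"y": 0,"z": 0,"yaw": 0}
    - {"x": 3.2,"y": 0,"z": 0,"yaw": 0}
    - {"x": 3.6,"y": 0,"z": 0,"yaw": 0}
    - {"x": 3.6,"y": 0,"z": 0,"yaw": 0}

```text
clock: 14.05
eef_pos: [0.5623, 0.0236, 0.0833]
tool_rot: [0.767, 0.642, -0.0, 0.002]
ft_force: [-1.1, -7.1, 7.5]
grip_width: 0.0515
grasp_force: 4.6
```

```bash
cat >> h.py <<'E'
def white(im,M,z):
    """lid label in the wrist picture: corners -> pan frame mm at height z"""
    h=cv2.cvtColor(im,cv2.COLOR_BGR2HSV);m=((h[...,2]>195)&(h[...,1]<45)).astype(np.uint8);m[260:]=0
    m=cv2.morphologyEx(m,cv2.MORPH_OPEN,np.ones((5,5)))
    n,l,s,c=cv2.connectedComponentsWithStats(m)
    k=[i for i in range(1,n) if 4000<s[i,4]<60000 and 180<s[i,0] and s[i,0]+s[i,2]<430]
    i=max(k,key=lambda i:s[i,4]);ct=max(cv2.findContours((l==i).astype(np.uint8),0,2)[0],key=cv2.contourArea)
    p=cv2.convexHull(ct).reshape(-1,2).astype(float)
    out=[]
    for u,v in p:
        o,d=ray("wrist",u,v,M);q=o+d*(z-o[2])/d[2]-PC;out.append([q@XD*1000,q@YD*1000])
    R=cv2.minAreaRect(np.array(out,np.float32));return s[i].tolist(),np.round(R[0],1),np.round(R[1],1),round(R[2],1)
def rep(n):
    snap(n);print("tilt",tilt2(cv2.imread(f"pics/{n}_t.png")))
    for z in (.125,.115):
        try: print(z,white(cv2.imread(f"pics/{n}_w.png"),pickle.load(open(n+".pkl","rb")),z))
        except Exception as e: print(e)
E
python3 - <<'E'
from h import *
for n in ("m5","m8"): print(n,white(cv2.imread(f"pics/{n}_w.png"),pickle.load(open(n+".pkl","rb")),.125))
rep("m9")
E
```

```text
m5 ([223, 2, 156, 174, 24327], array([ -2.3, -43.7]), array([67. , 59.6]), 90.0)
m8 ([227, 37, 151, 163, 22266], array([ -2.2, -43.3]), array([65.9, 59.5]), 90.0)
14.05 [0.56227343 0.02357774 0.08329611] [-1.13213407 -7.13181734  7.47158347] 0.051495619411318555
tilt (0.0671, -11.0351, np.float64(285.0), np.float64(0.0))
0.125 ([234, 128, 135, 107, 10997], array([ -2. , -34.6]), array([48.8, 57.9]), 89.9)
0.115 ([234, 128, 135, 107, 10997], array([ -2.6, -36.7]), array([52.6, 62.5]), 89.9)
```

Run:
```python
from h import *
w,s,t=[cv2.imread(f"pics/m9_{k}.png") for k in "wst"]
w8=cv2.imread("pics/m8_s.png")
a=cv2.resize(w[60:300,120:520],(500,300));b=cv2.resize(s[130:260,290:420],(300,300),interpolation=cv2.INTER_CUBIC)
c=cv2.resize(t[185:295,205:375],(464,300),interpolation=cv2.INTER_CUBIC);d=cv2.resize(w8[130:260,290:420],(336,300),interpolation=cv2.INTER_CUBIC)
cv2.imwrite("pics/v9.png",np.vstack([np.hstack([a,b]),np.hstack([c,d])]))
```

```text
(no output)
```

View pics/v9.png

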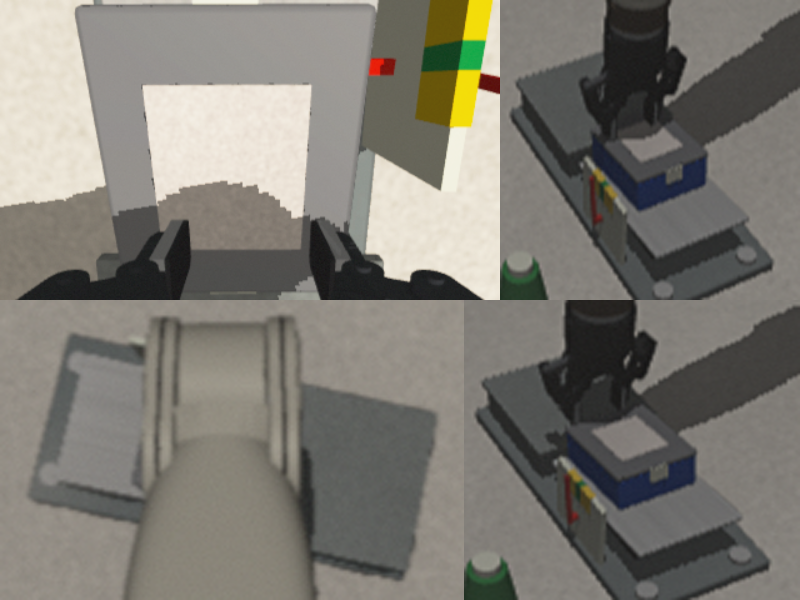

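The picture shows the fingers over the lid. In the half-open gripper the tips sit about 35 mm above the TCP, so on the lowered pan end they rode up onto the lid. I'll lift, go back behind the box, shut the gripper so the tips are at the TCP, and push lower.

move_arm:
  motion:
    - {"x": 0,"y": 0,"z": -2,"yaw": 0}
    - {"x": 0,"y": 0,"z": -4,"yaw": 0}
    - {"x": -2,"y": -0.4,"z": -4,"yaw": 0}
    - {"x": -4,"y": -0.8,"z": -4,"yaw": 0}
    - {"x": -5.8,"y": -0.8,"z": -4,"yaw": 0}
    - {"x": -5.8,"y": -0.8,"z": -4,"yaw": 0}

```text
clock: 14.95
eef_pos: [0.5426, -0.0325, 0.1212]
tool_rot: [0.768, 0.641, -0.0, -0.001]
ft_force: [-0.7, 0.5, 0.4]
grip_width: 0.051
grasp_force: 0.0
```

move_arm:
  motion:
    - {"x": 0,"y": 0,"z": 0,"yaw": 0}
    - {"x": 0,"y": 0,"z": 0,"yaw": 0}
    - {"x": 0,"y": 0,"z": 0,"yaw": 0}
    - {"x": 0,"y": 0,"z": 0,"yaw": 0}
    - {"x": 0,"y": 0,"z": 2,"yaw": 0}
    - {"x": 0,"y": 0,"z": 3.4,"yaw": 0}
    - {"x": 0,"y": 0,"z": 3.4,"yaw": 0}
    - {"x": 0,"y": 0,"z": 3.4,"yaw": 0}
  gripper: -1

```text
clock: 15.95
eef_pos: [0.5437, -0.0307, 0.0882]
tool_rot: [0.767, 0.642, 0.0, 0.0]
ft_force: [-0.2, -0.4, -0.1]
grip_width: 0.0002
grasp_force: 0.0
```

```bash
cat >> h.py <<'E'
def pan(p): q=np.asarray(p)-PC;return (np.array([q@XD,q@YD])*1000).round(1),round(p[2],4)
E
python3 - <<'E'
from h import *
rep("m10");print(pan(bot.get_obs()["eef_pos"]))
im=cv2.imread("pics/m10_w.png");g=cv2.cvtColor(im,cv2.COLOR_BGR2GRAY)
# lid rear edge & finger silhouette
for u in (240,270,380): print(u,g[120:262:4,u].tolist())
E
```

```text
15.95 [ 0.54372724 -0.03073363  0.08824214] [-0.22687895 -0.36920412 -0.08599936] 0.00015204519807529083
tilt (0.1022, 0.1015, np.float64(285.0), np.float64(265.0))
0.125 ([247, 0, 148, 154, 20671], array([ -2.4, -47.8]), array([60.8, 59.2]), 90.0)
0.115 ([247, 0, 148, 154, 20671], array([ -2.4, -46.5]), array([65.5, 63.7]), 90.0)
(array([  -2. , -131.1]), np.float64(0.0886))
240 [147, 147, 146, 146, 144, 145, 146, 145, 146, 146, 146, 146, 145, 146, 144, 144, 144, 144, 143, 138, 162, 156, 158, 128, 80, 81, 85, 82, 84, 85, 83, 85, 83, 83, 85, 86]
270 [232, 225, 226, 227, 233, 230, 229, 232, 226, 146, 146, 144, 146, 144, 144, 144, 144, 145, 144, 137, 81, 84, 82, 84, 85, 84, 82, 86, 81, 85, 84, 84, 83, 83, 86, 83]
380 [225, 226, 232, 227, 229, 225, 229, 228, 227, 145, 146, 146, 144, 144, 145, 145, 144, 144, 145, 135, 152, 156, 157, 155, 159, 157, 85, 83, 83, 81, 83, 85, 86, 86, 84, 155]
```

move_arm:
  motion:
    - {"x": 0.8,"y": 0,"z": 0,"yaw": 0}
    - {"x": 1.4,"y": 0,"z": 0,"yaw": 0}
    - {"x": 1.9,"y": 0,"z": 0,"yaw": 0}
    - {"x": 2.3,"y": 0,"z": 0,"yaw": 0}
    - {"x": 2.7,"y": 0,"z": 0,"yaw": 0}
    - {"x": 3.1,"y": 0,"z": 0,"yaw": 0}
    - {"x": 3.1,"y": 0,"z": 0,"yaw": 0}

```text
clock: 16.98
eef_pos: [0.5489, 0.0, 0.0879]
tool_rot: [0.766, 0.642, -0.0, -0.0]
ft_force: [0.1, -0.2, -0.5]
grip_width: -0.0001
grasp_force: 0.0
```

```bash
cat >> h.py <<'E'
def frontedge(im):
    """top view: lid front edge along a line x=-25 in pan frame at z=.122: profile of brightness vs y"""
    ys=np.arange(-20,96,2);g=cv2.GaussianBlur(cv2.cvtColor(im,cv2.COLOR_BGR2GRAY).astype(np.float32),(0,0),.7);out=0
    for x in (-30,-20,-10,0,10,20,30):
        P=np.array([proj("top",PC+x/1000*XD+y/1000*YD+np.array([0,0,.05])) for y in ys],np.float32)
        out=out+cv2.remap(g,P[None,:,0],P[None,:,1],cv2.INTER_LINEAR)[0]/7
    d=np.diff(out);i=int(np.argmax(d[:-1]));
    if 0<i<len(d)-1: i=i+.5*(d[i-1]-d[i+1])/(d[i-1]-2*d[i]+d[i+1])
    return ys[0]+2*i+1,float(d.max())
E
python3 - <<'E'
from h import *
for n in ("m5","m8","m10"): print(n,frontedge(cv2.imread(f"pics/{n}_t.png")))
rep("m11");print(pan(bot.get_obs()["eef_pos"]),frontedge(cv2.imread("pics/m11_t.png")))
E
```

```text
m5 (np.float64(17.471717834472656), 9.445259094238281)
m8 (np.float64(17.38071060180664), 9.433067321777344)
m10 (np.float64(17.26572036743164), 9.813980102539062)
16.975 [5.48911709e-01 1.27917418e-05 8.78726914e-02] [ 0.06827142 -0.16611781 -0.48295782] -0.00014038883394772885
tilt (0.0345, 0.0331, np.float64(285.0), np.float64(161.0))
0.125 ([252, 65, 140, 149, 18637], array([ -2.3, -42.9]), array([65.5, 59.4]), 90.0)
0.115 ([252, 65, 140, 149, 18637], array([ -2.2, -43.6]), array([70.5, 63.9]), 90.0)
(array([  -2.6, -100.2]), np.float64(0.0879)) (np.float64(17.235824584960938), 9.492828369140625)
```

Run:
```python
from h import *
M=pickle.load(open("w2.pkl","rb"));print("w2",white(cv2.imread("pics/w2.png"),M,.13))
M3=pickle.load(open("w3.pkl","rb"))
o,d=ray("wrist",306,244,M3);q=o+d*(.13-o[2])/d[2];print("w3 lid rear",pan(q),"tcp",pan([.51306,-.13122,.0834]))
M=pickle.load(open("m11.pkl","rb"))
Ti=np.linalg.inv(np.array(M["world_from_camera"]));K=np.array(M["K"])
e=np.array([.5489,0,.0879])
for h in (0,.02,.035,.05):
  r=[]
  for f in (-.011,0,.011):
    p=K@(Ti@np.r_[e+f*YD+[0,0,h],1])[:3];r.append((p[:2]/p[2]).round(0).tolist())
  print(h,r)
im=cv2.imread("pics/m11_w.png");g=cv2.cvtColor(im,cv2.COLOR_BGR2GRAY)
for u in (300,306,312,318,324,330,336): print(u,g[170:290:4,u].tolist())
print(g[244,280:362:3].tolist(),g[260,270:372:3].tolist())
```

```text
w2 ([261, 45, 79, 98, 6863], array([ -17.7, -178.1]), array([70.3, 60.1]), 85.7)
w3 lid rear (array([ -22., -223.]), np.float64(0.13)) tcp (array([ -15. , -235.3]), 0.0834)
0 [[320.0, 248.0], [320.0, 232.0], [320.0, 215.0]]
0.02 [[321.0, 263.0], [321.0, 245.0], [321.0, 226.0]]
0.035 [[321.0, 276.0], [321.0, 257.0], [321.0, 237.0]]
0.05 [[321.0, 293.0], [321.0, 271.0], [321.0, 250.0]]
300 [229, 227, 225, 228, 230, 233, 227, 228, 229, 126, 129, 91, 78, 76, 79, 77, 79, 79, 66, 30, 33, 33, 30, 26, 34, 32, 35, 31, 28, 30]
306 [231, 232, 226, 231, 228, 227, 231, 233, 230, 128, 130, 90, 78, 76, 76, 76, 80, 80, 76, 82, 84, 84, 83, 84, 30, 30, 29, 31, 28, 32]
312 [230, 231, 231, 231, 228, 230, 234, 229, 225, 198, 125, 89, 79, 78, 78, 77, 82, 85, 83, 84, 84, 83, 84, 84, 78, 33, 29, 32, 30, 30]
318 [235, 232, 233, 228, 229, 226, 232, 231, 226, 227, 128, 93, 78, 78, 78, 79, 31, 28, 29, 33, 25, 32, 30, 27, 38, 33, 36, 36, 34, 31]
324 [228, 226, 227, 227, 230, 230, 228, 230, 228, 224, 123, 92, 77, 78, 78, 79, 83, 83, 85, 81, 82, 80, 82, 82, 100, 101, 31, 31, 32, 30]
330 [223, 222, 229, 231, 230, 226, 227, 228, 231, 226, 229, 126, 79, 78, 79, 78, 82, 85, 84, 84, 85, 84, 84, 84, 28, 34, 26, 34, 30, 29]
336 [228, 229, 227, 232, 228, 233, 227, 225, 220, 222, 229, 167, 79, 78, 77, 78, 76, 80, 63, 29, 32, 34, 37, 38, 28, 37, 28, 34, 33, 33]
[81, 78, 79, 78, 77, 53, 32, 32, 32, 83, 84, 85, 68, 26, 26, 84, 83, 84, 38, 29, 29, 36, 78, 78, 78, 79, 79, 78] [85, 82, 83, 83, 85, 85, 81, 31, 34, 30, 30, 33, 86, 84, 83, 86, 26, 28, 80, 86, 86, 84, 36, 29, 32, 33, 28, 157, 155, 154, 149, 146, 154, 157]
```

Finger and lid overlap in the wrist picture with no force, so the real tip height is in doubt. I'll settle it by touch: go back over the deck and lower gently.

move_arm:
  motion:
    - {"x": -1,"y": 0,"z": 0,"yaw": 0}
    - {"x": -2.5,"y": 0,"z": 0,"yaw": 0}
    - {"x": -4.2,"y": 0,"z": 0,"yaw": 0}
    - {"x": -4.2,"y": 0,"z": 0.6,"yaw": 0}
    - {"x": -4.2,"y": 0,"z": 1,"yaw": 0}
    - {"x": -4.2,"y": 0,"z": 1.2,"yaw": 0}
    - {"x": -4.2,"y": 0,"z": 1.4,"yaw": 0}
    - {"x": -4.2,"y": 0,"z": 1.5,"yaw": 0}
    - {"x": -4.2,"y": 0,"z": 1.5,"yaw": 0}

```text
clock: 18.25
eef_pos: [0.5416, -0.0414, 0.0729]
tool_rot: [0.766, 0.642, -0.0, -0.0]
ft_force: [0.4, -0.3, 0.6]
grip_width: 0.0004
grasp_force: 0.0
```

Run:
```python
from h import *
o=bot.get_obs();print(o["clock"],pan(o["eef_pos"]),o["ft_force"],o["ft_torque"])
im=bot.camera("wrist");g=cv2.cvtColor(im,cv2.COLOR_BGR2GRAY)
for v in range(150,262,10): print(v,g[v,200:440:8].tolist())
```

```text
18.25 (array([  -2.6, -141.9]), np.float64(0.0729)) [ 0.43755788 -0.26763707  0.5645838 ] [0.02345371 0.02942546 0.05330196]
150 [230, 228, 144, 144, 145, 144, 144, 145, 145, 146, 145, 145, 146, 144, 145, 146, 146, 146, 146, 147, 146, 146, 146, 145, 144, 147, 146, 146, 147, 129]
160 [226, 228, 143, 144, 144, 144, 145, 145, 145, 146, 146, 146, 144, 145, 146, 143, 144, 146, 146, 146, 144, 144, 146, 146, 147, 145, 146, 145, 147, 147]
170 [213, 220, 133, 144, 144, 144, 144, 144, 146, 145, 143, 144, 145, 145, 145, 144, 145, 145, 146, 145, 144, 144, 145, 145, 147, 147, 145, 144, 147, 148]
180 [161, 160, 123, 144, 144, 142, 144, 145, 144, 144, 146, 145, 147, 146, 145, 145, 145, 146, 145, 144, 145, 146, 145, 145, 145, 145, 147, 144, 145, 159]
190 [158, 153, 159, 149, 161, 152, 159, 154, 150, 155, 157, 154, 157, 149, 152, 157, 158, 156, 158, 152, 158, 157, 151, 155, 153, 156, 157, 156, 150, 167]
200 [150, 158, 158, 158, 159, 152, 156, 159, 155, 84, 84, 85, 84, 83, 83, 123, 159, 153, 157, 155, 157, 157, 151, 154, 154, 154, 150, 156, 152, 155]
210 [162, 159, 153, 161, 152, 160, 158, 137, 83, 81, 84, 82, 82, 86, 82, 85, 81, 126, 152, 160, 157, 149, 157, 160, 156, 159, 162, 151, 156, 154]
220 [85, 84, 85, 85, 83, 84, 86, 86, 86, 84, 87, 83, 84, 81, 81, 85, 87, 84, 85, 147, 153, 157, 156, 157, 162, 156, 157, 152, 158, 155]
230 [80, 79, 83, 86, 85, 84, 83, 83, 85, 85, 80, 82, 85, 84, 83, 83, 83, 84, 84, 88, 84, 83, 85, 85, 85, 131, 159, 160, 156, 164]
240 [81, 86, 85, 82, 85, 87, 85, 85, 85, 83, 86, 84, 85, 84, 84, 31, 85, 80, 84, 85, 85, 82, 81, 85, 83, 147, 156, 155, 155, 151]
250 [95, 84, 82, 85, 84, 89, 87, 85, 85, 84, 83, 84, 34, 33, 83, 23, 86, 33, 32, 83, 82, 86, 79, 86, 81, 82, 157, 163, 159, 157]
260 [121, 87, 83, 83, 86, 84, 86, 87, 84, 86, 87, 86, 31, 69, 85, 27, 83, 38, 30, 83, 80, 86, 81, 83, 82, 157, 159, 154, 158, 152]
```

move_arm:
  motion:
    - {"x": 0,"y": 0,"z": 0.4,"yaw": 0}
    - {"x": 0,"y": 0,"z": 0.8,"yaw": 0}
    - {"x": 0,"y": 0,"z": 0.8,"yaw": 0}

```text
clock: 18.68
eef_pos: [0.541, -0.0416, 0.0643]
tool_rot: [0.767, 0.642, -0.0, -0.0]
ft_force: [-0.3, -0.3, 0.3]
grip_width: 0.0005
grasp_force: 0.0
```

move_arm:
  motion:
    - {"x": 0,"y": 0,"z": 0.4,"yaw": 0}
    - {"x": 0,"y": 0,"z": 0.8,"yaw": 0}
    - {"x": 0,"y": 0,"z": 0.8,"yaw": 0}

```text
clock: 19.05
eef_pos: [0.5411, -0.0416, 0.0564]
tool_rot: [0.767, 0.642, -0.0, -0.0]
ft_force: [-0.3, -0.1, -0.1]
grip_width: 0.0002
grasp_force: 0.0
```

No contact yet with the TCP reading 19 mm below the deck surface, so the tips really are well above the reported TCP. The image estimate was about 33 mm. I'll continue gently.

move_arm:
  motion:
    - {"x": 0,"y": 0,"z": 0.3,"yaw": 0}
    - {"x": 0,"y": 0,"z": 0.6,"yaw": 0}
    - {"x": 0,"y": 0,"z": 0.6,"yaw": 0}

```text
clock: 19.42
eef_pos: [0.5412, -0.0416, 0.0506]
tool_rot: [0.767, 0.642, -0.0, -0.0]
ft_force: [0.3, -0.3, 0.5]
grip_width: -0.0003
grasp_force: 0.0
```

move_arm:
  motion:
    - {"x": 0,"y": 0,"z": 0.3,"yaw": 0}
    - {"x": 0,"y": 0,"z": 0.5,"yaw": 0}
    - {"x": 0,"y": 0,"z": 0.5,"yaw": 0}

```text
clock: 19.8
eef_pos: [0.5419, -0.0416, 0.0496]
tool_rot: [0.767, 0.642, 0.001, 0.001]
ft_force: [-8.3, 0.7, 22.1]
grip_width: 0.0003
grasp_force: 10.7
```

Contact found: the shut tips touch the deck at TCP z ≈ 0.050, so they sit 25 mm above the reported TCP. I'll set the tips at about 88 mm (TCP 0.063) and push.

move_arm:
  motion:
    - {"x": 0,"y": 0,"z": -1,"yaw": 0}
    - {"x": 0,"y": 0,"z": -1.7,"yaw": 0}
    - {"x": 1.2,"y": 0,"z": -1.7,"yaw": 0}
    - {"x": 2.2,"y": 0,"z": -1.7,"yaw": 0}
    - {"x": 2.6,"y": 0,"z": -1.7,"yaw": 0}
    - {"x": 3,"y": 0,"z": -1.7,"yaw": 0}
    - {"x": 3.4,"y": 0,"z": -1.7,"yaw": 0}
    - {"x": 3.8,"y": 0,"z": -1.7,"yaw": 0}
    - {"x": 4.2,"y": 0,"z": -1.7,"yaw": 0}
    - {"x": 4.6,"y": 0,"z": -1.7,"yaw": 0}
    - {"x": 4.6,"y": 0,"z": -1.7,"yaw": 0}

```text
clock: 21.18
eef_pos: [0.5495, -0.0001, 0.0636]
tool_rot: [0.767, 0.641, -0.002, 0.003]
ft_force: [-2.2, -10.3, 6.1]
grip_width: -0.0002
grasp_force: 5.4
```

Run:
```python
from h import *
rep("m12");print(pan(bot.get_obs()["eef_pos"]),frontedge(cv2.imread("pics/m12_t.png")))
```

```text
21.175 [ 5.49464579e-01 -5.19712094e-05  6.35985980e-02] [ -2.22405906 -10.34922532   6.13146773] -0.0001512527384492873
tilt (0.0979, 0.0971, np.float64(285.0), np.float64(262.0))
0.125 ([230, 0, 183, 198, 32228], array([ -1.9, -28. ]), array([65.9, 59.2]), 89.8)
0.115 ([230, 0, 183, 198, 32228], array([ -1.8, -27.6]), array([72.1, 64.8]), 89.8)
(array([ -2. , -99.9]), np.float64(0.0636)) (np.float64(32.75813293457031), 9.778846740722656)
```

The box slid about 15 mm (front edge 17.3 to 32.8). Next, let go and read the pan.

move_arm:
  motion:
    - {"x": -0.8,"y": 0,"z": 0,"yaw": 0}
    - {"x": -1.5,"y": 0,"z": 0,"yaw": 0}
    - {"x": -1.5,"y": 0,"z": 0,"yaw": 0}
    - {"x": -1.5,"y": 0,"z": 0,"yaw": 0}
    - {"x": -1.5,"y": 0,"z": 0,"yaw": 0}
    - {"x": -1.5,"y": 0,"z": 0,"yaw": 0}

```text
clock: 22.08
eef_pos: [0.547, -0.0108, 0.0629]
tool_rot: [0.766, 0.642, 0.0, -0.0]
ft_force: [-0.7, 0.4, -0.1]
grip_width: 0.0001
grasp_force: 0.0
```

Run:
```python
from h import *
rep("m13");print(pan(bot.get_obs()["eef_pos"]),frontedge(cv2.imread("pics/m13_t.png")))
```

```text
22.075 [ 0.5469862  -0.01081088  0.06287919] [-0.70783673  0.39865121 -0.05670524] 5.133909924037148e-05
tilt (0.1059, 0.105, np.float64(285.0), np.float64(275.0))
0.125 ([232, 0, 185, 174, 28981], array([ -1.7, -34.8]), array([56.5, 59.7]), 90.0)
0.115 ([232, 0, 185, 174, 28981], array([ -1.6, -33.8]), array([61.8, 65.4]), 90.0)
(array([  -2.5, -110.9]), np.float64(0.0629)) (np.float64(31.8582763671875), 9.113548278808594)
```

move_arm:
  motion:
    - {"x": 0.8,"y": 0,"z": 0,"yaw": 0}
    - {"x": 1.4,"y": 0,"z": 0,"yaw": 0}
    - {"x": 1.8,"y": 0,"z": 0,"yaw": 0}
    - {"x": 2.1,"y": 0,"z": 0,"yaw": 0}
    - {"x": 2.4,"y": 0,"z": 0,"yaw": 0}
    - {"x": 1.6,"y": 0,"z": 0,"yaw": 0}
    - {"x": 0.9,"y": 0,"z": 0,"yaw": 0}
    - {"x": 0.9,"y": 0,"z": 0,"yaw": 0}
    - {"x": 0.9,"y": 0,"z": 0,"yaw": 0}
    - {"x": 0.9,"y": 0,"z": 0,"yaw": 0}
    - {"x": 0.9,"y": 0,"z": 0,"yaw": 0}

```text
clock: 23.6
eef_pos: [0.5485, -0.002, 0.0628]
tool_rot: [0.766, 0.642, -0.0, -0.0]
ft_force: [-0.6, 0.4, 0.0]
grip_width: 0.0004
grasp_force: 0.0
```

Run:
```python
from h import *
rep("m14");print(pan(bot.get_obs()["eef_pos"]),frontedge(cv2.imread("pics/m14_t.png")))
```

```text
23.6 [ 0.54851642 -0.00195081  0.06281573] [-0.5948331   0.3962738   0.04303957] 0.0003589548595568463
tilt (0.0942, 0.0927, np.float64(285.0), np.float64(243.0))
0.125 ([232, 0, 187, 181, 30233], array([ -1.3, -27.1]), array([59.1, 60.4]), 90.0)
0.115 ([232, 0, 187, 181, 30233], array([ -1.1, -26.3]), array([64.7, 66.1]), 90.0)
(array([  -2.5, -102. ]), np.float64(0.0629)) (np.float64(38.69568634033203), 9.725776672363281)
```

move_arm:
  motion:
    - {"x": 0.8,"y": 0,"z": 0,"yaw": 0}
    - {"x": 1.4,"y": 0,"z": 0,"yaw": 0}
    - {"x": 1.8,"y": 0,"z": 0,"yaw": 0}
    - {"x": 2.1,"y": 0,"z": 0,"yaw": 0}
    - {"x": 2.4,"y": 0,"z": 0,"yaw": 0}
    - {"x": 1.6,"y": 0,"z": 0,"yaw": 0}
    - {"x": 0.9,"y": 0,"z": 0,"yaw": 0}
    - {"x": 0.9,"y": 0,"z": 0,"yaw": 0}
    - {"x": 0.9,"y": 0,"z": 0,"yaw": 0}
    - {"x": 0.9,"y": 0,"z": 0,"yaw": 0}
    - {"x": 0.9,"y": 0,"z": 0,"yaw": 0}

```text
clock: 25.12
eef_pos: [0.5501, 0.0069, 0.0628]
tool_rot: [0.766, 0.642, 0.0, -0.0]
ft_force: [-0.4, -0.4, -0.4]
grip_width: 0.0001
grasp_force: 0.0
```

Run:
```python
from h import *
rep("m15");print(pan(bot.get_obs()["eef_pos"]),frontedge(cv2.imread("pics/m15_t.png")))
def wr(n):
    im=cv2.imread(f"pics/{n}_w.png");h=cv2.cvtColor(im,cv2.COLOR_BGR2HSV).astype(int);out=[]
    for m in (((h[...,0]<6)|(h[...,0]>174))&(h[...,1]>150)&(h[...,2]>60),(abs(h[...,0]-72)<15)&(h[...,1]>120)&(h[...,2]>50)):
        k,l,s,c=cv2.connectedComponentsWithStats(m.astype(np.uint8));out.append([s[i].tolist() for i in range(1,k) if s[i,4]>60])
    return out
for n in ("m13","m14","m15"): print(n,wr(n))
```

```text
25.125 [0.55012349 0.00691942 0.06281782] [-0.38737773 -0.40072091 -0.39801687] 5.522163313341968e-05
tilt (0.065, 0.0571, np.float64(285.0), np.float64(193.0))
0.125 ([233, 0, 189, 188, 31601], array([ -0.7, -19.5]), array([61.8, 61.1]), 90.0)
0.115 ([233, 0, 189, 188, 31601], array([ -0.5, -18.7]), array([67.7, 66.9]), 90.0)
(array([ -2.6, -93. ]), np.float64(0.0629)) (np.float64(45.48065185546875), 9.851707458496094)
m13 [[[583, 1, 57, 29, 944], [468, 31, 12, 18, 146]], [[511, 0, 53, 27, 670]]]
m14 [[[577, 34, 59, 22, 848], [468, 50, 9, 17, 102]], [[508, 0, 80, 50, 2025], [610, 0, 30, 21, 460]]]
m15 [[[573, 65, 55, 16, 726]], [[603, 0, 37, 36, 1038], [504, 29, 78, 43, 1931]]]
```

The arm now hides part of the dial from the top camera. The scene camera sees the pointer freely, so I'll calibrate there using the level picture and the pictures at the stop.

```bash
cat >> h.py <<'E'
def ptr(th,r=.080,sink=.0): 
    return PC+.094*XD+np.array([0,0,-.02-sink])+r*(np.array([0,0,1])*np.cos(th)-YD*np.sin(th))
def spos(im):
    """redness-weighted mean of the pointer's upper part, along image pan-y direction (scene)"""
    t=proj("scene",ptr(0,.07));u=proj("scene",ptr(.1,.07))-t;L=np.linalg.norm(u);u/=L
    w=im.astype(float);r=np.clip(w[...,2]-np.maximum(w[...,0],w[...,1])-25,0,None)
    Y,X=np.mgrid[:400,:640];d=np.stack([X-t[0],Y-t[1]],-1)
    up=proj("scene",ptr(0,.08))-t;A=np.linalg.solve(np.stack([u*L/.1,up/10],1),d.reshape(-1,2).T)  # (tilt, mm along pointer)
    th=A[0].reshape(400,640);h=A[1].reshape(400,640)
    out=[]
    for lo,hi in ((-4,11),(-25,-4)):
        m=r*((h>lo)&(h<hi)&(abs(th)<.28));out+= [round(float((m*th).sum()/max(m.sum(),1e-9)),4),round(float(m.sum()))]
    return out
E
python3 - <<'E'
from h import *
print(proj("scene",ptr(0)),proj("scene",ptr(.13)))
for n in ("scene0","m5_s","m8_s","m10_s","m13_s","m14_s","m15_s"): print(n,spos(cv2.imread(f"pics/{n}.png")))
im=cv2.imread("pics/m15_s.png").astype(int);r=im[...,2]-np.maximum(im[...,0],im[...,1]);print(r[196:232,322:348])
E
```

```text
[332.08473149 207.77594663] [330.27068887 205.47490629]
scene0 [0.0675, 90, 0.0768, 29]
m5_s [0.2009, 70, 0.1744, 89]
m8_s [0.1995, 73, 0.1754, 88]
m10_s [0.1984, 73, 0.1768, 90]
m13_s [0.1972, 76, 0.1752, 89]
m14_s [0.1954, 75, 0.1745, 89]
m15_s [0.2027, 87, 0.1722, 84]
[[ -1  -2  -2  -2   0   1  -1  -2  -1  -1   0  -3 -24 -21 -15  -5   0  -1
   -1  -2  -2   0  -3  -1   0   4]
 [  0  -1  -1  -1   0  -2   0  -1   0   0  -2   0 -21 -20 -22 -14  -4  -2
    0   0  -1  -2  -2  -3  -3  -1]
 [  0  -1  -1   0  -1   0   0   0   0   0   0   0 -17 -24 -24 -23 -14  -3
    0  -2  -2  -1  -1  -3  -1  -3]
 [ -1  -1  -1  -1  -1   0   0   1  -1   0   2   1 -14 -25 -22 -24 -21 -17
   -5   0  -1  -1  -2  -2  -3  -2]
 [  0   0   0   1   0   0   0   1   0   1   1   1 -14 -24 -23 -24 -22 -25
  -18  -3   0  -1  -3  -1  -3  -1]
 [  0  -1   1   1   0   0  -1  -1   0  -1   0   1 -19 -24 -24 -23 -25 -25
  -23 -14  -4  -1  -1  -1  -2  -1]
 [ -1  -1   0   1   0   0  -1  -1  -1   0   3   0 -18 -22 -23 -23 -24 -23
  -21 -22 -18  -3   1  -2  -1  -2]
 [ -2  -1   0   0   0  -1  -1  -1   5  12  15   6 -13 -26 -22 -23
[... 2396 characters left out ...]
 0   1   0
   -1  -1   0   0  -1   0   0   1]
 [  4   4   2   1  -2  -3  -4  -1  22  30   9   0   0  -1   1   0   0   0
   -1   0   0   0  -2   0   0   0]
 [  4   3   4   4  -1  -1  -3  -4   8   9   0  -2  -1  -1   0   0   0   0
    1  -1  -1  -1   1   0   0   1]
 [  5   4   4   3   1  -1  -3  -4   0   0  -1  -1  -1  -2   1   0   0   0
    0  -1  -1  -1  -1   0   0   0]
 [  4   4   3   4   2   1  -2  -3  -2   0   0   0   0   0   1  -1   0   0
   -1   1  -1   1   1  -2   0   0]
 [  4   5   5   3   4   4   0  -2  -2   0   0   1   1  -1   0  -1   0  -1
    0   1   0  -2   1   0  -2   0]
 [  3   4   3   4   4   4   1  -1  -3   0  -1  -1  -1   1   0   0   0   0
    0   0   0   0   1   0  -1  -2]]
```

```bash
cat >> h.py <<'E'
def sc(im):
    w=im.astype(float);r=np.clip(w[...,2]-np.maximum(w[...,0],w[...,1])-5,0,None)
    y=(np.clip(np.minimum(w[...,2],w[...,1])-w[...,0],0,None)); 
    out=[]
    for a,b in ((206,211),(211,216),(216,221)):
        s=r[a:b,326:334].sum(0)-0;s=np.clip(s-30,0,None);out.append(round(float((s*np.arange(326,334)).sum()/max(s.sum(),1e-9)),2))
    return out
E
python3 - <<'E'
from h import *
for n in ("scene0","m5_s","m10_s","m13_s","m14_s","m15_s"): print(n,sc(cv2.imread(f"pics/{n}.png")))
im=cv2.imread("pics/scene0.png").astype(int);r=im[...,2]-np.maximum(im[...,0],im[...,1]);print(r[200:226,326:342])
im=cv2.imread("pics/m10_s.png").astype(int);r=im[...,2]-np.maximum(im[...,0],im[...,1]);print(r[200:226,326:342])
E
```

```text
scene0 [331.29, 331.11, 330.85]
m5_s [329.81, 329.77, 330.2]
m10_s [329.81, 329.76, 330.2]
m13_s [329.83, 329.84, 330.21]
m14_s [329.83, 329.85, 330.24]
m15_s [329.8, 329.83, 330.23]
[[  0   0  -1   0   1  -1   0   0   1   1   0   0   1  -1   1   1]
 [ -1   0   0   0   0   0   0  -2   0   0   0   0   1   1   0   0]
 [  0   0   0   0  -1   0   4   0  -1  -1   0   0   1   0   0   1]
 [  0  -1   0   0   5  10  13   4  -1   0   0   0   0   1  -1   0]
 [  1   0   0   2  11  21  21  11   0  -4   0   0   0  -1   0   0]
 [  0  -1  -1  -1  11  18  21  18   7   0  -1   1   0   2   1   1]
 [  0   0  -2  -2   7  18  19  20  16   7   1   0   0   0   0   1]
 [  1   0  -1  -2  19  48  35  22  21   2   0   0   1   1   1   0]
 [ -1   1  -1  -1  24  60  42  11   2 -21 -11  -1   0   0   1   1]
 [  1   0  -2  -2  18  36  29  -9 -34 -42 -30 -10  -1  -1  -1   0]
 [  0  -1   0  -2  18  30  24  -9 -28 -25 -11   4   5  -2  -1   0]
 [ -1   0  -2  -2  17  30  23  -8 -13   1  14  21  14   1  -3  -1]
 [  0   0  -1  -2  16  30  21  -8 -10  12  20  23  20   7   0  -2]
 [ -1   0  -1   0  18  30  23  -8 -14  10  13 
[... 1868 characters left out ...]
  10   8  11  19  17  11   2]
 [  0  -2   0  18  38  23   0  -6 -10   8   8   9  10   4   0   0]
 [  0   0  -1  15  36  23   0  -1  -4   8  10   8   7  -1  -1   0]
 [  1  -1  -2  14  37  23  -1  -1   0   7   9  10   7  -1  -1   0]
 [  0  -1  -1  16  36  22  -2  -1   0   3   6  10   8   0   0   0]
 [  0   1  -2  11  34  25  -1  -2  -1  -2   3   9   8   0  -1   0]
 [ -3   0  -2   7  30  31  21  11  -2  -2   0   6   6   0  -1   0]
 [ -2   0  -1   8  30  38  60  51   3  -2  -1   3   5   0  -1   0]
 [ -3  -2  -2   9  30  41  79  69  14  -2  -2   0   1   0  -1   0]
 [ -3  -2  -2   3  28  42  64  52  16   0  -2   0   1   0   1   0]
 [ -2  -2  -3  -2  26  40  31  17   4   0   0   0   0   0   0   0]]
```

The scene metric goes from 331.1 (level) to 329.8 (stop), and it is still 329.8, so the fasteners lie towards the deck end. I'll keep advancing.

move_arm:
  motion:
    - {"x": 0.8,"y": 0,"z": 0,"yaw": 0}
    - {"x": 1.4,"y": 0,"z": 0,"yaw": 0}
    - {"x": 1.8,"y": 0,"z": 0,"yaw": 0}
    - {"x": 2.1,"y": 0,"z": 0,"yaw": 0}
    - {"x": 2.5,"y": 0,"z": 0,"yaw": 0}
    - {"x": 1.6,"y": 0,"z": 0,"yaw": 0}
    - {"x": 0.9,"y": 0,"z": 0,"yaw": 0}
    - {"x": 0.9,"y": 0,"z": 0,"yaw": 0}
    - {"x": 0.9,"y": 0,"z": 0,"yaw": 0}
    - {"x": 0.9,"y": 0,"z": 0,"yaw": 0}
    - {"x": 0.9,"y": 0,"z": 0,"yaw": 0}

```text
clock: 26.65
eef_pos: [0.5517, 0.0157, 0.0628]
tool_rot: [0.766, 0.642, -0.0, -0.0]
ft_force: [0.6, 0.1, -0.6]
grip_width: 0.0001
grasp_force: 0.0
```

```bash
cat >> h.py <<'E'
def rep2(n):
    rep(n);print(pan(bot.get_obs()["eef_pos"]),"front",frontedge(cv2.imread(f"pics/{n}_t.png")),"SC",sc(cv2.imread(f"pics/{n}_s.png")))
E
python3 -c "
from h import *
rep2('m16')"
```

```text
26.65 [0.55168938 0.01572401 0.06282925] [ 0.57978037  0.10984615 -0.64153293] 0.00012521618435788715
tilt (11.1327, 0.0305, np.float64(285.0), np.float64(124.0))
0.125 ([233, 0, 191, 197, 33357], array([ -0.3, -12.3]), array([65.4, 61.7]), 90.0)
0.115 ([233, 0, 191, 197, 33357], array([ -0.1, -11.7]), array([71.6, 67.6]), 90.0)
(array([ -2.5, -84. ]), np.float64(0.0629)) front (np.float64(50.7757568359375), 9.554847717285156) SC [329.82, 329.84, 330.24]
```

move_arm:
  motion:
    - {"x": 0.8,"y": 0,"z": 0,"yaw": 0}
    - {"x": 1.4,"y": 0,"z": 0,"yaw": 0}
    - {"x": 1.8,"y": 0,"z": 0,"yaw": 0}
    - {"x": 2.2,"y": 0,"z": 0,"yaw": 0}
    - {"x": 2.6,"y": 0,"z": 0,"yaw": 0}
    - {"x": 2.8,"y": 0,"z": 0,"yaw": 0}
    - {"x": 2,"y": 0,"z": 0,"yaw": 0}
    - {"x": 1.1,"y": 0,"z": 0,"yaw": 0}
    - {"x": 1.1,"y": 0,"z": 0,"yaw": 0}
    - {"x": 1.1,"y": 0,"z": 0,"yaw": 0}
    - {"x": 1.1,"y": 0,"z": 0,"yaw": 0}
    - {"x": 1.1,"y": 0,"z": 0,"yaw": 0}

```text
clock: 28.3
eef_pos: [0.5536, 0.0266, 0.0629]
tool_rot: [0.766, 0.642, 0.0, -0.0]
ft_force: [0.1, 0.2, 0.0]
grip_width: -0.0
grasp_force: 0.0
```

```bash
python3 -c "
from h import *
rep2('m17')"
```

```text
28.3 [0.55363521 0.02655465 0.062863  ] [0.05661425 0.20738918 0.01061744] -3.239561029823343e-05
tilt (11.2094, 0.1072, np.float64(285.0), np.float64(198.0))
0.125 ([237, 0, 188, 183, 31391], array([0.6, 1.5]), array([60.9, 59.9]), 0.0)
0.115 ([237, 0, 188, 183, 31391], array([0.9, 2.3]), array([66.6, 65.6]), 0.0)
(array([ -2.5, -73. ]), np.float64(0.0629)) front (np.float64(68.5319595336914), 10.919296264648438) SC [330.74, 330.61, 330.6]
```

The tilt is now about +0.05 (330.6), close to the band. About 4 mm more.

move_arm:
  motion:
    - {"x": 0.8,"y": 0,"z": 0,"yaw": 0}
    - {"x": 1.4,"y": 0,"z": 0,"yaw": 0}
    - {"x": 1.7,"y": 0,"z": 0,"yaw": 0}
    - {"x": 1.9,"y": 0,"z": 0,"yaw": 0}
    - {"x": 2.1,"y": 0,"z": 0,"yaw": 0}
    - {"x": 1.3,"y": 0,"z": 0,"yaw": 0}
    - {"x": 0,"y": 0,"z": 0,"yaw": 0}
    - {"x": -1.5,"y": 0,"z": 0,"yaw": 0}
    - {"x": -1.5,"y": 0,"z": 0,"yaw": 0}
    - {"x": -1.5,"y": 0,"z": 0,"yaw": 0}
    - {"x": -1.5,"y": 0,"z": 0,"yaw": 0}

```text
clock: 29.82
eef_pos: [0.5511, 0.0118, 0.0629]
tool_rot: [0.766, 0.642, 0.0, -0.0]
ft_force: [0.3, -0.4, 0.1]
grip_width: -0.0001
grasp_force: 0.0
```

```bash
python3 -c "
from h import *
rep2('m18')
print([proj('scene',ptr(t,r,s)).round(2).tolist() for r in (.08,.055) for t,s in ((0,0),(0,.0035),(.13,.0035),(.04,.0035))])
print([proj('top',ptr(t,.08,s)).round(2).tolist() for t,s in ((0,0),(0,.0035),(.13,.0035))])"
```

```text
29.825 [0.55108288 0.01182661 0.06293433] [ 0.32278376 -0.3734455   0.05376022] -0.00014249582564415688
tilt (11.1012, -0.001, np.float64(285.0), np.float64(217.0))
0.125 ([239, 0, 186, 127, 22217], array([ 1. , -3.3]), array([39.4, 60.3]), 90.0)
0.115 ([239, 0, 186, 127, 22217], array([ 1.3, -1.4]), array([43.2, 66. ]), 90.0)
(array([ -2.5, -87.7]), np.float64(0.0629)) front (np.float64(73.59806823730469), 10.419876098632812) SC [331.13, 330.93, 330.68]
[[332.08, 207.78], [332.06, 208.64], [330.25, 206.34], [331.5, 207.89], [331.93, 213.88], [331.91, 214.72], [330.68, 213.13], [331.53, 214.2]]
[[270.79, 198.09], [270.88, 198.33], [274.74, 199.17]]
```

Estimated tilt is about +0.02. I'll draw back clear of the dial and check with the top camera.

move_arm:
  motion:
    - {"x": -2,"y": 0,"z": -2,"yaw": 0}
    - {"x": -5,"y": 0,"z": -5,"yaw": 0}
    - {"x": -9,"y": 0,"z": -8,"yaw": 0}
    - {"x": -12,"y": 0,"z": -10,"yaw": 0}
    - {"x": -12,"y": 0,"z": -10,"yaw": 0}
    - {"x": -12,"y": 0,"z": -10,"yaw": 0}

```text
clock: 30.72
eef_pos: [0.5297, -0.106, 0.1623]
tool_rot: [0.766, 0.642, -0.0, -0.0]
ft_force: [-0.3, 0.3, 0.6]
grip_width: -0.0002
grasp_force: 0.0
```

Run:
```python
from h import *
rep2('m19')
im=cv2.imread("pics/m19_w.png");M=pickle.load(open("m19.pkl","rb"))
print(white(im,M,.1245))
h=cv2.cvtColor(im,cv2.COLOR_BGR2HSV);g=cv2.cvtColor(im,cv2.COLOR_BGR2GRAY)
t=cv2.imread("pics/m19_t.png").astype(int);r=t[...,2]-np.maximum(t[...,0],t[...,1]);print(r[194:204,264:280])
t=cv2.imread("pics/top0.png").astype(int);r=t[...,2]-np.maximum(t[...,0],t[...,1]);print(r[194:204,264:280])
```

```text
30.725 [ 0.52966774 -0.10601668  0.16232933] [-0.34905921  0.26738538  0.58036068] -0.00015562633147225786
tilt (0.0095, 0.0099, np.float64(285.0), np.float64(249.0))
0.125 ([246, 0, 160, 73, 9693], array([ -0. , -87.5]), array([ 41.8, 100.5]), 89.9)
0.115 ([246, 0, 160, 73, 9693], array([  0.2, -84.8]), array([ 43.8, 105.4]), 89.9)
(array([  -3.4, -207. ]), np.float64(0.1618)) front (np.float64(73.56462860107422), 10.634613037109375) SC [331.12, 330.96, 330.66]
([246, 0, 160, 73, 9693], array([ -0. , -87.4]), array([ 41.9, 100.7]), 89.9)
[[  5   7   6   6   6   5   5   5   7   5   6   7   6   7   5   5]
 [  6   7   6   5   6   6   6   6   5   4   6   7   6   7   6   7]
 [  5   6   6   6   5   5   6  11  11   8   6   7   5   5   4   6]
 [  5   5   6   7   6   4  13  29  32  16   7   4   6   5   5   5]
 [  5   5   6   6   6   7  16  39  50  23  10   6   5   6   6   5]
 [  8   7   6   7   6   8   9  22  33  20   8   6   6   6   5   6]
 [ 17  17  12   9   7   5   2   9  20  18   9   6   4   6   6   6]
 [ 23  21  19  20  13  -2 -12  -8   0  12  11   8   6   6   6   5]
 [ 23  23  24  21  10 -15 -35 -38 -19   9  21  18  11  10   8   6]
 [ 17  19  20  19   1 -27 -49 -42 -10  15  22  23  20  16  14  12]]
[[  6   6   6   6   7   6   4   5   6   6   5   7   9   5   7   5]
 [  5   7   6   6   6   6   5   6   6   4   4   5   6   8   5   5]
 [  6   7   6   8   6   6  12  14  11   6   6   5   5   4   6   5]
 [  6   5   6   5   6   8  29  47  36  14   5   7   5   4   7   6]
 [  5   4   7   8   6   7  27  55  42  14   5   6   6   5   5   5]
 [  7   7   6   6   7   6  14  28  25  10   6   5   5   5   7   6]
 [ 18  15  12   8   8   5   4   9  17  14   6   5   6   5   6   6]
 [ 21  21  21  19  14  -4 -11  -9   1  12  12   9   4   6   6   5]
 [ 21  22  23  21  10 -16 -36 -36 -20   9  22  18  10   8   8   7]
 [ 17  16  19  18   2 -27 -50 -40 -11  13  23  22  20  17  16  12]]
```

The readings agree:
- **Tilt:** about +0.015 rad (top and scene cameras), unchanged between the last two reads.
- **Box position:** y ≈ +13 mm, x ≈ +1 mm, square to the pan.
- **Arm:** clear of everything.

I'm handing it in.

```bash
python3 -c "
from workcell import bot
print(bot.job_done())"
```

```text
the job is handed in; nothing more can be done
None
```

The job is handed in, and no verdict came back: by my camera readings the blue box is wholly on the pan, square and about 1 mm off centre across its width, about 13 mm past the middle along the slide, with the pan at rest at roughly 0.015 rad (limit 0.04) and the arm clear.

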